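# Probe check of the bench kiln

### The arm

A 6-joint arm with a two-finger parallel gripper is mounted at the origin on a cart in front of the work surface, level with it; the furniture and walls round the work are solid. World frame = base frame: x ahead of the robot, y to its left, z up, the work surface at z = 0. Lengths are in m, angles in rad, forces in N, time in s.
With the tool pointing down it reaches from about 0.275 to 0.75 m from the base axis. Payload 10.2 kg.
Tool frame: the origin (TCP) lies at the very end of the fingers, on their centre line; the grasp point (between the pads) lies r.grasp_offset behind it (r.grasp_offset is the distance from the TCP to the grasp point, in m); z points along the fingers, y is the line along which they close (so a half turn about z gives the same grasp; the last joint's range is limited). The gripper opens to 85 mm and grips with 20 to 120 N. Pads are 22 mm wide; open, the fingers measure 114 mm over their backs; the gripper's body (76 mm by 85 mm) begins 54 mm behind the grasp point. The pads swing forward as they close: fully open they stand 13 mm farther back than shut.
Start: joints at [1.074, 0.313, 1.498, -0, 1.331, -0.223], TCP at [0.142, 0.505, 0.231] pointing down, gripper open.
Joint ranges: [-2.94, 2.94], [-0.97, 2.17], [0.19, 2.56], [-1.23, 4.37], [0.02, 3.11], [-2.88, 2.88]. Speed limits (rad/s): [2.39, 2.39, 3.01, 3.14, 3.14, 3.14].

### API

Orientations are given as a 3x3 rotation matrix whose columns are the frame's x, y, z axes.
In Python, from rig import r gives the robot as it stands. The module is installed in compiled form; this text tells all that it offers.
- The arm moves only by the tool send_rows, never from a script. Its argument "moves" is one flat list of numbers, 7 for each row, row after row: the turn, a rotation vector about the tool's x, y, z in rad, then the shift along the tool's x, y, z in mm, then the finger opening in mm, from 0 to 85.4. In form: [ax, ay, az, dx, dy, dz, hand, ax, ay, az, dx, dy, dz, hand, ...]. A call has 1 to 8 rows; each row shifts and turns the commanded pose from where the row before left it, along the tool's axes as they then stand; what a row does not reach is not made up. A row lasts 1/10 s, in which the tool goes at most 50 mm and 8.59 degrees, less where a joint would pass 70% of its speed; a pose out of reach is approached as far as the arm can. A call with a gripper value outside its range is refused whole. The fingers move at their own pace and stop on an object; "force" is the grip in N (left out, the last holds). Time passes only in rows, so rows that do not move let the fingers close. It gives the time, the measured TCP pose, the force, the opening and the grip force at its end, in the units of the state.
- r.get_state(): the state, without advancing time (a new reading comes with each control period).
- r.grab_frame(name): name is "scene" or "top"; returns a dict with "frame" (420x560x3 uint8, red, green, blue), "intrinsics" (3x3 intrinsics, pixels), "T" (4x4, takes a point from camera to world coordinates). Camera axes: x right, y up, looking along -z (the intrinsics and any distortion apply to the point x, -y, -z); pixel columns grow to the right and rows downward; lengths in m; the calibration is good to about 2 mm. A picture is of the moment at which its call begins. There is no depth.
- r.close_job(): hands the job in; it is judged then, once.
Trained networks look in the newest picture that a camera, given by its name, has taken for a name from the list of things; names that differ only in an ending like _2 or _b are one class to them, and where a whole thing is asked for, a point or a joint stands for the part that bears it (a point fixed in the world has none). Each returns a list of dicts, best first, with "score" (0 to 1); they miss things now and then, are a little off and sometimes report something else, mostly with a low value. They report only what shows in the picture. A call takes as long as a camera call.
- r.outline_of(camera, target): "pixels" (420x560 bool, what is visible of it) and "at" ([column, row] in pixels, amid what is visible of it).
- r.landmark_of(camera, target): "at" ([column, row] in pixels: a listed point, or the origin of a listed thing).
The state is a dict: "t": time; "joints": joint angles; "qd": joint speeds; "effort": joint torques, N m; "eef_pos": TCP position; "orientation": TCP orientation; "contact_force": force on the tool from outside, world axes, zero at the start; "torque": the same for the moment, N m; "finger_gap": opening from 0.0 (shut) to 1.0 (fully open); "finger_force": force on a finger pad.
Only numpy, scipy, OpenCV 4.12 (cv2) and the standard library are available. Lean on these libraries where they do the work, as an engineer would, in place of code of your own. Each camera call takes 0.05 s, during which the arm holds its last target. There are 200 camera calls.

### The job

The bench kiln's sensor is to be checked: lower the kiln's open lid gently until it is fully shut, then take the stem thermometer out of its holder and lower its stem straight through the port in the lid until the red depth band is level with the top of the white port ring. Touching the kiln would spoil the reading, so neither stem nor head may touch the lid, the port's walls or the chamber. Finish while holding the thermometer there in the gripper, upright, still and centred in the port; the other things on the bench stay where they are.

Things in the scene. Friction and masses are not known exactly. Their poses are not given: they have to be found in the camera images.
- kiln: small grey top-loading bench kiln, fixed, a 134 x 134 mm box whose rim is 108 mm above the bench, round chamber 72 mm across with its floor 28 mm above the bench. Origin: centre of its underside on the bench. Its x axis points from the front control panel (-x side) to the hinge at the back; z up.
- kiln_lid (a joint): angle of the kiln's lid about the hinge at the back, rad: 0 = fully shut on its stop, grows as the front of the lid rises, 1.6 = open stop. The lid (134 x 134 mm, 22 mm thick, 0.35 kg) starts open at 1.15 to 1.45 and stays where it is left above about 1.1 rad; let go lower down, it falls shut with a bang.
- kiln_hinge (a point): point on the hinge axis at mid-width, 77 mm behind the kiln's centre (+x of the kiln) and 116 mm above the bench; the hinge axis is the kiln's y axis.
- lid_bar (a point): middle of the lid's dark wooden handle bar: round, 10 mm diameter, along the kiln's y axis, 70 mm clear between its two steel arms, bar centre 43 mm out from the lid's front edge. In the lid it lies 187 mm from the hinge axis towards the front and 11 mm above it; lid shut, it is 110 mm in front of the kiln's centre and 127 mm above the bench.
- port (a point): centre of the top face of the white ceramic port ring in the middle of the lid. The bore is round, 18 mm in diameter, and runs straight through ring and lid, 26 mm long. Lid shut: 134 mm above the bench, over the kiln's centre; z is the bore axis, up.
- thermometer: stem thermometer, 0.09 kg nominal: yellow plastic head 34 (x) x 24 (y) x 56 (z) mm with a steel stem of 6 mm diameter reaching 100 mm straight down from it, on the head's centre line. Origin: centre of the head's underside; the head runs from 0 to 56 mm above it; z up along the stem. It starts standing in the holder, head resting on the holder's rim. Grip the head across its 24 mm sides.
- stem_tip (a point): lower end of the thermometer's stem, 100 mm below the thermometer's origin.
- depth_band (a point): middle of the red depth band (5 mm wide) on the stem, 34 mm below the head's underside, 66 mm above the tip.
- holder: upright steel tube on a round black base of 68 mm diameter, fixed; tube 30 mm outside, 14 mm inside, rim 112 mm above the bench. Origin: centre of its underside. It stands either left or right of the kiln.
- under_lamp (a point): point on the bench top straight below the green bench lamp's shade. The lamp is fixed and solid: the shade is 160 mm wide, its rim 580 mm up; its arm slopes down from the shade to a knuckle 0.29 m nearer (-x), 0.44 m further right (-y) and 360 mm up. A raised wrist swung past it at full reach hits it: draw the tool in first.
- tape_roll: roll of masking tape lying flat, 104 mm across, 25 mm high, on the other side of the kiln from the holder; leave it alone.
- ring_clamp: wooden ring clamp, 30 x 131 x 30 mm, lying in front of the kiln; leave it alone.
- spectacles: brown spectacles, 141 x 142 x 42 mm, lying front right; leave them alone.
- marker: white and black marker pen, 135 mm long, lying right of the kiln; leave it alone.
- chasing_hammer: small hammer with wooden handle, 232 mm long, lying front left; leave it alone.
- driver: small screwdriver, 120 mm long, lying back left; leave it alone.

How it is judged:
By the outcome, as a careful person would: the job done as asked, in the order asked, and still so for the second after the job is handed in, while the arm keeps its last pose, push and grip.
It also fails if it takes over 69 s, if anything falls off the work surface, if the arm or the gripper's body presses on something with over 40 N, if the wrist force passes 120 N, or if a joint passes its speed limit or range.

## Working session

There is one attempt and no reset: what is moved stays moved. The work goes in short steps, Python scripts to look and compute and a tool call to move; the robot and the scene stay as the last step left them, time stands still between calls to the robot, and variables do not carry over. Pictures are saved under pics/ and viewed, at most 10 in all, crops included, and the job is handed in when it is done.

Besides the shell and the picture viewer there is one more tool, called after "Request:" by a JSON object that holds its "fn" and its "kwargs", one argument or row to a line. send_rows: Moves the arm, as the interface text tells. Its arguments: {"type":"object","properties":{"moves":{"type":"array"},"force":{"type":"number"}},"required":["moves"]}

```bash
mkdir -p pics; cat > h.py <<'E'
import numpy as np, cv2
from rig import r
def cam(n):
    f=r.grab_frame(n); return f
def ray(f,uv):
    K=np.array(f["intrinsics"]);T=np.array(f["T"])
    d=np.linalg.inv(K)@np.array([uv[0],uv[1],1.]); d=np.array([d[0],-d[1],-d[2]])
    return T[:3,3],T[:3,:3]@d/np.linalg.norm(d)
def onz(f,uv,z):
    o,d=ray(f,uv); return o+d*(z-o[2])/d[2]
def proj(f,p):
    K=np.array(f["intrinsics"]);T=np.array(f["T"])
    c=np.linalg.inv(T)@np.append(p,1); q=K@np.array([c[0],-c[1],-c[2]]); return q[:2]/q[2]
def tri(a,b):
    (o1,d1),(o2,d2)=a,b
    A=np.stack([d1,-d2],1); s=np.linalg.lstsq(A,o2-o1,rcond=None)[0]
    p,q=o1+s[0]*d1,o2+s[1]*d2; return (p+q)/2,np.linalg.norm(p-q)
E
python3 - <<'E'
from h import *
np.set_printoptions(precision=4,suppress=True)
print(r.grasp_offset,r.get_state())
F={n:cam(n) for n in("scene","top")}
for n in F:
    cv2.imwrite(f"pics/{n}0.png",F[n]["frame"][:,:,::-1]); print(n,F[n]["T"],F[n]["intrinsics"])
for t in["kiln","kiln_hinge","lid_bar","port","thermometer","stem_tip","depth_band","holder","under_lamp","tape_roll","marker"]:
    R={}
    for n in F:
        L=r.landmark_of(n,t)
        print(t,n,[(np.round(l["at"],1),round(l["score"],2)) for l in L[:2]])
        if L:R[n]=ray(F[n],L[0]["at"])
    if len(R)==2: print("   ",*tri(R["scene"],R["top"]))
E
```

```text
0.0187 {'t': 0.0, 'joints': array([ 1.0736,  0.3134,  1.4984,  0.    ,  1.331 , -0.2234]), 'qd': array([-0.0002,  0.0012,  0.0004, -0.0003,  0.0005, -0.0015]), 'effort': array([  0.0003, -41.2267, -25.9747,  -0.0002,   0.0041,   0.    ]), 'eef_pos': array([0.1418, 0.5052, 0.2307]), 'orientation': array([[-0.9627,  0.2704, -0.0006],
       [ 0.2704,  0.9627, -0.0011],
       [ 0.0003, -0.0013, -1.    ]]), 'contact_force': array([-0.7145, -0.3931,  0.2596]), 'torque': array([-0.0296, -0.0261, -0.0393]), 'finger_force': 0.0, 'finger_gap': 1.0015117413876973}
scene [[ 0.8625  0.3438 -0.3714  0.1031]
 [-0.5058  0.5605 -0.6557 -0.8092]
 [-0.0173  0.7534  0.6573  0.9076]
 [ 0.      0.      0.      1.    ]] [[440.6556   0.     286.2793]
 [  0.     440.6556 203.1438]
 [  0.       0.       1.    ]]
top [[-0.053   0.9771 -0.206   0.222 ]
 [-0.9986 -0.0523  0.0088 -0.0296]
 [-0.0021  0.2062  0.9785  1.4619]
 [ 0.      0.      0.      1.    ]] [[546.6143   0.     277.8637]
 [  0.     546.6143 210.6176]
 [  0.       0.       1.    ]]
kiln scene [(array([279.1, 218.1]), 0.97)]
kiln top [(array([242
[... 838 characters left out ...]
band top []
holder scene [(array([226.8, 180.2]), 0.94)]
holder top [(array([159.7, 227.3]), 0.63), (array([177.9, 265.7]), 0.56)]
    [0.4965 0.276  0.0205] 0.0005964537028356521
under_lamp scene [(array([363.2, 339.5]), 0.9)]
under_lamp top [(array([415.9, 205. ]), 0.75)]
    [ 0.5202 -0.4161  0.0152] 0.004056562855351526
tape_roll scene [(array([323.6, 287.7]), 0.77), (array([227.7, 165.2]), 0.56)]
tape_roll top [(array([348., 203.]), 0.57), (array([158.6, 228.7]), 0.42)]
    [ 0.5379 -0.2352 -0.0059] 0.008673504739146541
marker scene [(array([351.3, 336.6]), 0.81), (array([323.5, 288.5]), 0.47)]
marker top [(array([402. , 210.9]), 0.76)]
    [ 0.5123 -0.3837 -0.0113] 0.001844654306401993
```

View pics/scene0.png

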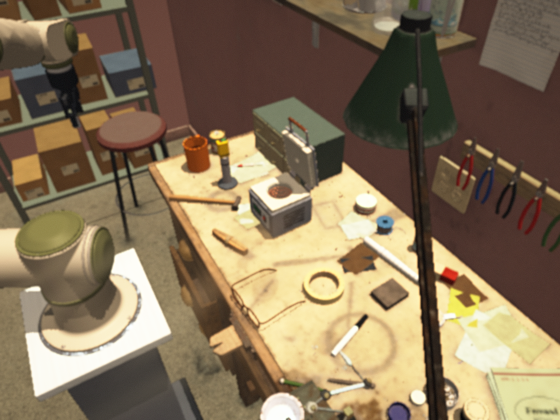

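View pics/top0.png

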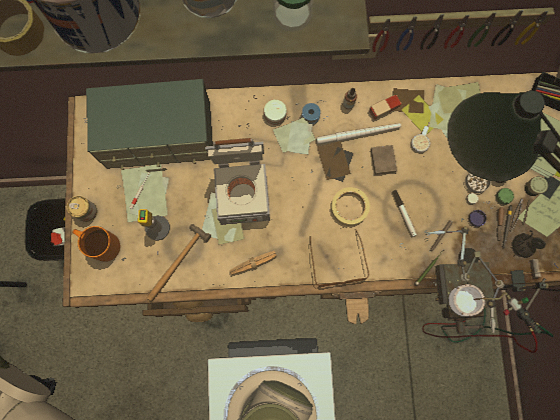

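The scene view shows the kiln at about (280,205) with its lid open. The holder and yellow thermometer are on its left at (224,150), and the tape roll is at (323,287). In the top view the kiln is at (242,195), the bar at (232,140) and the thermometer at (146,217). Next I'll refine with crops.

```bash
python3 - <<'E'
from h import *
np.set_printoptions(precision=4,suppress=True)
from scipy.optimize import least_squares
F={n:cam(n) for n in("scene","top")}
a=F["scene"]["frame"][110:240,200:350,::-1]; b=F["top"]["frame"][125:245,130:280,::-1]
a=cv2.resize(a,None,fx=4,fy=4,interpolation=cv2.INTER_CUBIC)[:520]; b=cv2.resize(b,None,fx=4,fy=4,interpolation=cv2.INTER_CUBIC)
cv2.imwrite("pics/sc.png",a);cv2.imwrite("pics/tc.png",b)
obs=[]
for t in["kiln","kiln_hinge","lid_bar","port"]:
    for n in F:
        for k in range(1):
            L=r.landmark_of(n,t)
            if L: obs.append((t,n,np.array(L[0]["at"]),L[0]["score"]))
def pts(p):
    x,y,w,th=p; R=np.array([[np.cos(w),-np.sin(w),0],[np.sin(w),np.cos(w),0],[0,0,1]])
    def lid(a,b): return np.array([.077-a*np.cos(th)+b*np.sin(th),0,.116+a*np.sin(th)+b*np.cos(th)])
    P=dict(kiln=[0,0,0],kiln_hinge=[.077,0,.116],lid_bar=lid(.187,.011),port=lid(.077,.018))
    return {k:R@np.array(v)+[x,y,0] for k,v in P.items()}
def res(p):
    P=pts(p); return np.concatenate([(proj(F[n],P[t])-u)*s for t,n,u,s in obs])
s=least_squares(res,[.56,.05,0.05,1.3],loss="soft_l1"); print(s.x,s.fun.reshape(-1,2)); print(pts(s.x))
E
```

```text
[0.5676 0.048  0.112  1.4431] [[ 2.1929 -0.5859]
 [-0.391  -3.3865]
 [-2.1278  1.7585]
 [ 0.3577  1.5406]
 [ 0.1681 -0.3632]
 [-0.2098  0.2423]
 [ 1.2077  1.5069]
 [-0.9946  0.9159]]
{'kiln': array([0.5676, 0.048 , 0.    ]), 'kiln_hinge': array([0.6441, 0.0566, 0.116 ]), 'lid_bar': array([0.6313, 0.0552, 0.3029]), 'port': array([0.6521, 0.0575, 0.1947])}
```

View pics/sc.png

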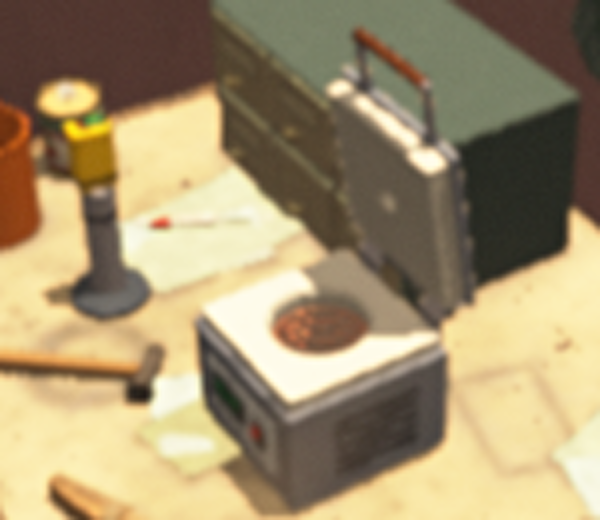

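View pics/tc.png

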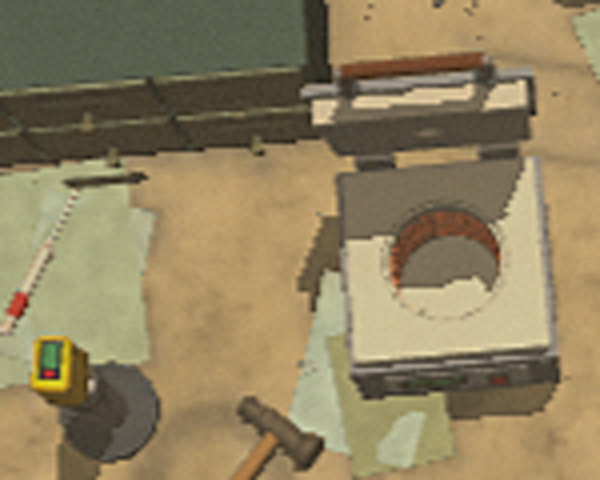

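The crops show the lid's underside facing front, with the bar at scene-crop (390,57) and top-crop (412,64). The chamber is at top-crop (444,263). The yellow head is at top-crop (58,370), with its narrow side across the image.

```bash
cat > fit.py <<'E'
from h import *
from scipy.optimize import minimize
def Rz(w): return np.array([[np.cos(w),-np.sin(w),0],[np.sin(w),np.cos(w),0],[0,0,1]])
def fit(F,M,hulls,p0,sc):
    # hulls(p)-> list of Nx3 convex parts ; maximise IoU of silhouettes, all cameras
    S=4
    def cost(p):
        c=0
        for n,m in M.items():
            ys,xs=np.where(m); x0,y0=max(xs.min()-15,0),max(ys.min()-15,0); x1,y1=xs.max()+15,ys.max()+15
            big=cv2.resize(m[y0:y1,x0:x1].astype(np.uint8),None,fx=S,fy=S,interpolation=cv2.INTER_NEAREST)
            im=np.zeros_like(big)
            for H in hulls(p):
                q=np.array([proj(F[n],h) for h in H]); q=((q-[x0,y0]+.5)*S-.5)
                cv2.fillConvexPoly(im,cv2.convexHull(np.round(q*16).astype(np.int32)),1,shift=4)
            c+=1-(im&big).sum()/(im|big).sum()
        return c
    sx=np.vstack([p0]+[np.array(p0)+np.eye(len(p0))[i]*sc[i] for i in range(len(p0))])
    s=minimize(cost,p0,method="Nelder-Mead",options=dict(initial_simplex=sx,maxiter=150,xatol=1e-4,fatol=1e-4)); return s.x,s.fun
def box(x,y,z): return np.array([[a,b,c] for a in x for b in y for c in z])
E
python3 - <<'E'
from fit import *
np.set_printoptions(precision=4,suppress=True)
F={n:cam(n) for n in("scene","top")}
f=lambda x,y:((x+.5)/4-.5+130,(y+.5)/4-.5+125)
C=[onz(F["top"],f(*c),.108) for c in[(352,362),(553,348),(538,158),(338,175)]]
print("corners",np.array(C),"mean",np.mean(C,0)); print("chamber",onz(F["top"],f(444,263),.108))
ft=F["top"]
A,B=C[0],C[1]; print("front yaw",np.arctan2(*(B-A)[:2]), np.linalg.norm(B-A))
g=lambda x,y:((x+.5)/4-.5+200,(y+.5)/4-.5+110)
print("bar",*tri(ray(F["scene"],g(390,57)),ray(ft,f(412,64))))
e=[onz(ft,f(*c),.303) for c in[(342,70),(484,59)]];print("bar ends",e, np.arctan2(*(e[1]-e[0])[:2]))
# head: yellow mask + display via outline restricted to head: use colour
M={}
for n in F:
    hsv=cv2.cvtColor(F[n]["frame"],cv2.COLOR_RGB2HSV)
    m=((hsv[...,0]>20)&(hsv[...,0]<32)&(hsv[...,1]>170)).astype(np.uint8)
    u,v=(225,148) if n=="scene" else (145,217)
    w=np.zeros_like(m); w[v-18:v+18,u-16:u+16]=1
    q=m*w; cnt=max(cv2.findContours(q,cv2.RETR_EXTERNAL,cv2.CHAIN_APPROX_NONE)[0],key=cv2.contourArea)
    M[n]=np.zeros_like(m); cv2.drawContours(M[n],[cv2.convexHull(cnt)],-1,1,-1); M[n]=M[n].astype(bool); print(n,M[n].sum())
for w0 in(0,.2,-.2):
  print("thermo",*fit(F,M,lambda p:[box((-.017,.017),(-.012,.012),(.112,.168))@Rz(p[2]).T+[p[0],p[1],0]],[.5,.278,w0],[.01,.01,.2]))
for n in F:
    L=r.outline_of(n,"holder"); print(n,[ (l["score"],l["pixels"].sum()) for l in L])
E
```

```text
corners [[ 0.5036  0.1108  0.108 ]
 [ 0.5058 -0.0164  0.108 ]
 [ 0.6313 -0.0129  0.108 ]
 [ 0.6268  0.1161  0.108 ]] mean [0.5669 0.0494 0.108 ]
chamber [0.5649 0.0503 0.108 ]
front yaw 3.124019250769403 0.1272952678976449
bar [0.6299 0.0523 0.3031] 0.0011853012462861565
bar ends [array([0.6291, 0.0912, 0.303 ]), array([0.6313, 0.012 , 0.303 ])] 3.1140876355032447
scene 55
top 127
thermo [ 0.5038  0.2936 -0.3654] 1.2703722562842754
thermo [0.5009 0.2884 0.171 ] 1.287238525570046
thermo [ 0.5054  0.294  -0.6699] 1.2655083135404213
scene [(0.66, np.int64(408))]
top [(0.63, np.int64(431))]
```

```bash
cat > plan.py <<'E'
# python3 plan.py x y z yaw_deg(of tool y) n hand : rows for a tool-down straight move
import sys
from fit import *
from scipy.spatial.transform import Rotation as Ro, Slerp
def plan(pos,Rt,n,hand,yp=True):
    s=r.get_state(); R=np.array(s["orientation"]); p=np.array(s["eef_pos"])
    d=(Ro.from_matrix(R).inv()*Ro.from_matrix(Rt)).as_rotvec(); out=[]
    for k in range(n):
        Rk=R@Ro.from_rotvec(d*k/n).as_matrix()
        sh=Rk.T@((np.array(pos)-p)/n)*1000
        out.append([*np.round(d/n,4),*np.round(sh,1),hand])
    return out
def down(yaw,tilt=0):
    y=np.array([np.cos(yaw),np.sin(yaw),0]); z=np.array([0,0,-1.]); return np.stack([np.cross(y,z),y,z],1)
if __name__=="__main__":
    a=[float(v) for v in sys.argv[1:]]
    for i,o in enumerate(plan(a[:3],down(np.deg2rad(a[3])),int(a[4]),a[5])): print(*[float(v) for v in o],sep=",",end=",\n")
E
python3 plan.py .630 .052 .375 1.7 16 60
```

```text
0.0,0.0,0.0792,-37.0,-19.0,-9.0,60.0,
0.0,0.0,0.0792,-38.4,-16.0,-9.0,60.0,
0.0,0.0,0.0792,-39.6,-13.0,-9.0,60.0,
0.0,0.0,0.0792,-40.5,-9.8,-9.0,60.0,
0.0,0.0,0.0792,-41.1,-6.6,-9.0,60.0,
0.0,0.0,0.0792,-41.5,-3.3,-9.0,60.0,
0.0,0.0,0.0792,-41.6,0.0,-9.0,60.0,
0.0,0.0,0.0792,-41.5,3.3,-9.0,60.0,
0.0,0.0,0.0792,-41.1,6.6,-9.0,60.0,
0.0,0.0,0.0792,-40.5,9.8,-9.0,60.0,
0.0,0.0,0.0792,-39.6,13.0,-9.0,60.0,
0.0,0.0,0.0792,-38.4,16.1,-9.0,60.0,
0.0,0.0,0.0792,-37.0,19.1,-9.0,60.0,
0.0,0.0,0.0792,-35.4,21.9,-9.0,60.0,
0.0,0.0,0.0792,-33.5,24.7,-9.0,60.0,
0.0,0.0,0.0792,-31.5,27.2,-9.0,60.0,
```

Request:
{"fn": "send_rows", "kwargs": {
  "moves": [0,0,0.079,-37,-19,-12,50,0,0,0.079,-38.4,-16,-12,50,0,0,0.079,-39.6,-13,-12,50,0,0,0.079,-40.5,-9.8,-12,50,0,0,0.079,-41.1,-6.6,-10,50,0,0,0.079,-41.5,-3.3,-10,50,0,0,0.079,-41.6,0,-10,50,0,0,0.079,-41.5,3.3,-10,50],
  "force": 30
}}

```text
t: 2.7
eef_pos: [0.387, 0.2775, 0.3199]
orientation: [[-0.614, 0.789, 0.0], [0.789, 0.614, 0.0], [-0.0, 0.0, -1.0]]
contact_force: [0.5, 0.8, -0.0]
finger_gap: 0.59
finger_force: 0.0
```

```bash
python3 plan.py .630 .052 .375 1.7 8 50
```

```text
0.0,-0.0,0.079,-40.9,6.6,-6.9,50.0,
0.0,-0.0,0.079,-40.2,9.8,-6.9,50.0,
0.0,-0.0,0.079,-39.3,13.0,-6.9,50.0,
0.0,-0.0,0.079,-38.2,16.1,-6.9,50.0,
0.0,-0.0,0.079,-36.8,19.0,-6.9,50.0,
0.0,-0.0,0.079,-35.2,21.9,-6.9,50.0,
0.0,-0.0,0.079,-33.4,24.6,-6.9,50.0,
0.0,-0.0,0.079,-31.3,27.1,-6.9,50.0,
```

Request:
{"fn": "send_rows", "kwargs": {
  "moves": [0,0,0.079,-41,6.6,-7,50,0,0,0.079,-40.2,9.8,-7,50,0,0,0.079,-39.3,13,-7,50,0,0,0.079,-38.2,16,-7,50,0,0,0.079,-36.8,19,-7,50,0,0,0.079,-35.2,22,-7,50,0,0,0.079,-33.4,24.6,-7,50,0,0,0.079,-31.3,27,-7,50]
}}

```text
t: 3.5
eef_pos: [0.6306, 0.0528, 0.3756]
orientation: [[-0.03, 1.0, 0.0], [1.0, 0.03, 0.0], [0.0, 0.0, -1.0]]
contact_force: [-0.1, 0.6, 0.5]
finger_gap: 0.583
finger_force: 0.0
```

```bash
python3 plan.py .630 .052 .284 1.7 8 50
```

```text
0.0,-0.0,-0.0,-0.1,-0.1,11.4,50.0,
0.0,-0.0,-0.0,-0.1,-0.1,11.4,50.0,
0.0,-0.0,-0.0,-0.1,-0.1,11.4,50.0,
0.0,-0.0,-0.0,-0.1,-0.1,11.4,50.0,
0.0,-0.0,-0.0,-0.1,-0.1,11.4,50.0,
0.0,-0.0,-0.0,-0.1,-0.1,11.4,50.0,
0.0,-0.0,-0.0,-0.1,-0.1,11.4,50.0,
0.0,-0.0,-0.0,-0.1,-0.1,11.4,50.0,
```

Request:
{"fn": "send_rows", "kwargs": {
  "moves": [0,0,0,0,0,15,50,0,0,0,0,0,15,50,0,0,0,0,0,15,50,0,0,0,0,0,15,50,0,0,0,0,0,12,50,0,0,0,0,0,11,50,0,0,0,0,0,8,50,0,0,0,0,0,0,30],
  "force": 30
}}

```text
t: 4.3
eef_pos: [0.6294, 0.0541, 0.2833]
orientation: [[-0.033, 0.999, -0.002], [0.999, 0.033, 0.0], [0.0, -0.002, -1.0]]
contact_force: [-1.0, 0.3, 0.7]
finger_gap: 0.423
finger_force: 0.0
```

Request:
{"fn": "send_rows", "kwargs": {
  "moves": [0,0,0,0,0,0,20,0,0,0,0,0,0,8,0,0,0,0,0,0,4,0,0,0,0,0,0,4,0,0,0,0,0,0,4]
}}

```text
t: 4.8
eef_pos: [0.6299, 0.0541, 0.2851]
orientation: [[-0.033, 0.999, 0.002], [0.999, 0.033, -0.0], [-0.0, 0.002, -1.0]]
contact_force: [0.4, -0.3, 4.9]
finger_gap: 0.102
finger_force: 29.5
```

```bash
python3 - <<'E'
from h import *
F={n:cam(n) for n in("scene","top")}
a=cv2.resize(F["scene"]["frame"][80:240,230:380,::-1],None,fx=3.5,fy=3.5,interpolation=cv2.INTER_CUBIC)
cv2.imwrite("pics/g.png",a); s=r.get_state(); print(s["eef_pos"],s["finger_gap"]*85.4,s["finger_force"],s["contact_force"])
E
```

```text
[0.62985432 0.05411084 0.28507771] 8.887426989658145 29.566420018672943 [ 0.19225897 -1.13543638  5.56255693]
```

View pics/g.png

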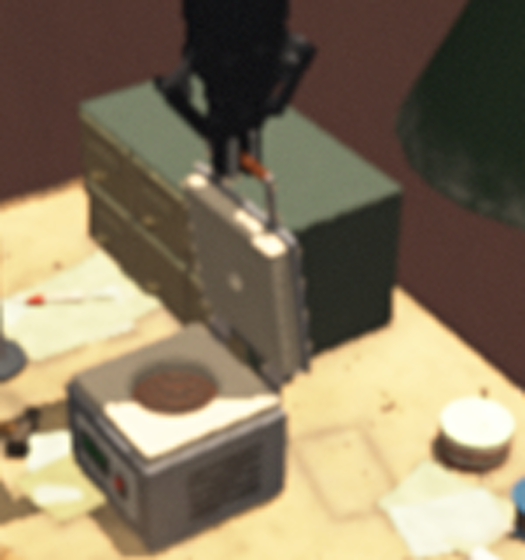

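The gripper is closed on the bar: opening 8.9 mm and pad force 30 N. In the crop the fingers straddle it at about (238,165). Next is the arc about the hinge.

```bash
python3 - <<'E'
import numpy as np
ph=[1.50]
for d in [.02,.03]+[.04]*29+[.02]*10+[.0112,.0100,.01]:
    ph.append(ph[-1]-d)
ph=np.array(ph); y=-187.32*np.cos(ph); z=-187.32*np.sin(ph)
for i in range(len(ph)-1): print(i,"%.2f -> dy %.1f dz %.1f"%(ph[i+1],y[i+1]-y[i],z[i+1]-z[i]), "x=%.4f z=%.4f"%(.6298+(y[i+1]-y[0])/1e3,.2840-(z[i+1]-z[0])/-1e3*-1))
E
```

```text
0 1.48 -> dy -3.7 dz 0.3 x=0.6261 z=0.2837
1 1.45 -> dy -5.6 dz 0.6 x=0.6205 z=0.2831
2 1.41 -> dy -7.4 dz 1.1 x=0.6131 z=0.2821
3 1.37 -> dy -7.4 dz 1.3 x=0.6057 z=0.2807
4 1.33 -> dy -7.3 dz 1.6 x=0.5984 z=0.2791
5 1.29 -> dy -7.2 dz 1.9 x=0.5911 z=0.2771
6 1.25 -> dy -7.2 dz 2.2 x=0.5840 z=0.2749
7 1.21 -> dy -7.1 dz 2.5 x=0.5769 z=0.2724
8 1.17 -> dy -7.0 dz 2.8 x=0.5700 z=0.2696
9 1.13 -> dy -6.8 dz 3.1 x=0.5631 z=0.2666
10 1.09 -> dy -6.7 dz 3.3 x=0.5564 z=0.2632
11 1.05 -> dy -6.6 dz 3.6 x=0.5498 z=0.2596
12 1.01 -> dy -6.4 dz 3.9 x=0.5434 z=0.2558
13 0.97 -> dy -6.3 dz 4.1 x=0.5372 z=0.2517
14 0.93 -> dy -6.1 dz 4.4 x=0.5311 z=0.2473
15 0.89 -> dy -5.9 dz 4.6 x=0.5251 z=0.2427
16 0.85 -> dy -5.7 dz 4.8 x=0.5194 z=0.2379
17 0.81 -> dy -5.5 dz 5.1 x=0.5139 z=0.2328
18 0.77 -> dy -5.3 dz 5.3 x=0.5086 z=0.2275
19 0.73 -> dy -5.1 dz 5.5 x=0.5035 z=0.2221
20 0.69 -> dy -4.9 dz 5.7 x=0.4986 z=0.2164
21 0.65 -> dy -4.7 dz 5.9 x=0.4939 z=0.2105
22 0.61 -> dy -4.4 dz 6.1 x=0.4895 z=0.2045
23 0.57 -> dy -4.2 dz 6.2 x=0.4853 z=0.1982
24 0.53 -> dy -3.9 dz 6.4 x=0.4814 z=0.1918
25 0.49 -> dy -3.7 dz 6.5 x=0.4778 z=0.1853
26 0.45 -> dy -3.4 dz 6.7 x=0.4744 z=0.1786
27 0.41 -> dy -3.1 dz 6.8 x=0.4713 z=0.1718
28 0.37 -> dy -2.8 dz 6.9 x=0.4684 z=0.1649
29 0.33 -> dy -2.6 dz 7.0 x=0.4658 z=0.1578
30 0.29 -> dy -2.3 dz 7.1 x=0.4636 z=0.1507
31 0.27 -> dy -1.0 dz 3.6 x=0.4625 z=0.1471
32 0.25 -> dy -1.0 dz 3.6 x=0.4616 z=0.1435
33 0.23 -> dy -0.9 dz 3.6 x=0.4607 z=0.1399
34 0.21 -> dy -0.8 dz 3.7 x=0.4598 z=0.1362
35 0.19 -> dy -0.7 dz 3.7 x=0.4591 z=0.1325
36 0.17 -> dy -0.7 dz 3.7 x=0.4584 z=0.1288
37 0.15 -> dy -0.6 dz 3.7 x=0.4578 z=0.1251
38 0.13 -> dy -0.5 dz 3.7 x=0.4573 z=0.1214
39 0.11 -> dy -0.4 dz 3.7 x=0.4569 z=0.1177
40 0.09 -> dy -0.4 dz 3.7 x=0.4565 z=0.1140
41 0.08 -> dy -0.2 dz 2.1 x=0.4563 z=0.1119
42 0.07 -> dy -0.1 dz 1.9 x=0.4562 z=0.1100
43 0.06 -> dy -0.1 dz 1.9 x=0.4561 z=0.1082
```

Request:
{"fn": "send_rows", "kwargs": {
  "moves": [0,0,0,0,-3.7,0.3,4,0,0,0,0,-5.6,0.6,4,0,0,0,0,-7.4,1.1,4,0,0,0,0,-7.4,1.3,4,0,0,0,0,-7.3,1.6,4,0,0,0,0,-7.2,1.9,4,0,0,0,0,-7.2,2.2,4,0,0,0,0,-7.1,2.5,4]
}}

```text
t: 5.7
eef_pos: [0.5762, 0.0522, 0.2725]
orientation: [[-0.033, 0.999, -0.0], [0.999, 0.033, -0.0], [-0.0, -0.0, -1.0]]
contact_force: [1.5, -3.0, 0.3]
finger_gap: 0.104
finger_force: 30.1
```

Request:
{"fn": "send_rows", "kwargs": {
  "moves": [0,0,0,0,-7,2.8,4,0,0,0,0,-6.8,3.1,4,0,0,0,0,-6.7,3.3,4,0,0,0,0,-6.6,3.6,4,0,0,0,0,-6.4,3.9,4,0,0,0,0,-6.3,4.1,4,0,0,0,0,-6.1,4.4,4,0,0,0,0,-5.9,4.6,4]
}}

```text
t: 6.5
eef_pos: [0.5244, 0.0504, 0.2427]
orientation: [[-0.033, 0.999, -0.0], [0.999, 0.033, -0.0], [-0.0, -0.0, -1.0]]
contact_force: [1.3, -5.4, -0.1]
finger_gap: 0.104
finger_force: 29.6
```

Request:
{"fn": "send_rows", "kwargs": {
  "moves": [0,0,0,0,-5.7,4.8,4,0,0,0,0,-5.5,5.1,4,0,0,0,0,-5.3,5.3,4,0,0,0,0,-5.1,5.5,4,0,0,0,0,-4.9,5.7,4,0,0,0,0,-4.7,5.9,4,0,0,0,0,-4.4,6.1,4,0,0,0,0,-4.2,6.2,4]
}}

```text
t: 7.3
eef_pos: [0.485, 0.0492, 0.1979]
orientation: [[-0.033, 0.999, 0.001], [0.999, 0.033, -0.0], [-0.0, 0.001, -1.0]]
contact_force: [4.9, -5.1, -0.8]
finger_gap: 0.103
finger_force: 29.4
```

Request:
{"fn": "send_rows", "kwargs": {
  "moves": [0,0,0,0,-3.9,6.4,4,0,0,0,0,-3.7,6.5,4,0,0,0,0,-3.4,6.7,4,0,0,0,0,-3.1,6.8,4,0,0,0,0,-2.8,6.9,4,0,0,0,0,-2.6,7,4,0,0,0,0,-1.3,4,4,0,0,0,0,-1,3.6,4]
}}

```text
t: 8.1
eef_pos: [0.4637, 0.0484, 0.1503]
orientation: [[-0.033, 0.999, 0.002], [0.999, 0.033, -0.0], [-0.0, 0.002, -1.0]]
contact_force: [3.9, -5.9, 0.1]
finger_gap: 0.099
finger_force: 29.3
```

Request:
{"fn": "send_rows", "kwargs": {
  "moves": [0,0,0,0,-1,3.6,4,0,0,0,0,-0.9,3.5,4,0,0,0,0,-0.9,3.5,4,0,0,0,0,-0.8,3.5,4,0,0,0,0,-0.8,3.5,4,0,0,0,0,-0.6,3,4,0,0,0,0,-0.4,2.5,4,0,0,0,0,-0.4,2.5,4]
}}

```text
t: 8.9
eef_pos: [0.4585, 0.0482, 0.1251]
orientation: [[-0.033, 0.999, 0.003], [0.999, 0.033, -0.0], [-0.001, 0.003, -1.0]]
contact_force: [6.3, -5.0, -0.2]
finger_gap: 0.101
finger_force: 29.2
```

Request:
{"fn": "send_rows", "kwargs": {
  "moves": [0,0,0,0,-0.3,2.5,4,0,0,0,0,-0.3,2.5,4,0,0,0,0,-0.2,2.5,4,0,0,0,0,-0.2,2,4,0,0,0,0,-0.2,1.5,4,0,0,0,0,-0.1,1,4,0,0,0,0,-0.1,1,4,0,0,0,0,0,0.5,4]
}}

```text
t: 9.7
eef_pos: [0.4575, 0.0481, 0.1127]
orientation: [[-0.033, 0.999, 0.004], [0.999, 0.033, -0.001], [-0.001, 0.004, -1.0]]
contact_force: [0.6, -4.3, 14.9]
finger_gap: 0.106
finger_force: 30.6
```

Request:
{"fn": "send_rows", "kwargs": {
  "moves": [0,0,0,0,0,0.7,4,0,0,0,0,0,0.7,4,0,0,0,0,0,0.7,4,0,0,0,0,0,0.5,4]
}}

```text
t: 10.1
eef_pos: [0.4575, 0.0482, 0.1121]
orientation: [[-0.034, 0.999, 0.005], [0.999, 0.034, -0.001], [-0.001, 0.005, -1.0]]
contact_force: [-11.2, -4.6, 40.5]
finger_gap: 0.099
finger_force: 33.2
```

Request:
{"fn": "send_rows", "kwargs": {
  "moves": [0,0,0,0,0,-1,4,0,0,0,0,0,-0.8,4,0,0,0,0,0,0,4,0,0,0,0,0,0,20,0,0,0,0,0,0,32,0,0,0,0,0,0,32,0,0,0,0,0,-10,32,0,0,0,0,0,-20,32]
}}

```text
t: 10.9
eef_pos: [0.4554, 0.0486, 0.1403]
orientation: [[-0.033, 0.999, -0.003], [0.999, 0.033, 0.001], [0.001, -0.003, -1.0]]
contact_force: [0.7, -0.3, -0.1]
finger_gap: 0.372
finger_force: 0.0
```

Request:
{"fn": "send_rows", "kwargs": {
  "moves": [0,0,0,0,0,-30,32,0,0,0,0,0,-40,50,0,0,0,0,0,-40,50,0,0,0,30,0,-40,50,0,0,0,40,0,-10,50,0,0,0,40,0,0,50,0,0,0,40,-20,0,50,0,0,0,30,-20,0,50]
}}

```text
t: 11.7
eef_pos: [0.4091, 0.2289, 0.3009]
orientation: [[-0.034, 0.999, -0.0], [0.999, 0.034, 0.0], [0.0, -0.0, -1.0]]
contact_force: [-0.0, 0.1, -0.4]
finger_gap: 0.588
finger_force: 0.0
```

```bash
python3 - <<'E'
from fit import *
np.set_printoptions(precision=4,suppress=True)
s=r.get_state(); print(s["t"],s["eef_pos"],s["contact_force"])
F={n:cam(n) for n in("scene","top")}
a=cv2.resize(F["scene"]["frame"][115:250,195:345,::-1],None,fx=3.3,fy=3.3,interpolation=cv2.INTER_CUBIC)
b=cv2.resize(F["top"]["frame"][150:240,125:285,::-1],None,fx=5,fy=5,interpolation=cv2.INTER_CUBIC)
cv2.imwrite("pics/a2.png",a);cv2.imwrite("pics/b2.png",b)
for t,z in[("port",.134),("lid_bar",.127),("kiln",0),("thermometer",.112),("holder",0),("kiln_hinge",.116)]:
    R={}
    for n in F:
        L=r.landmark_of(n,t)
        if L: R[n]=ray(F[n],L[0]["at"]); print(t,n,L[0]["at"],round(L[0]["score"],2),onz(F[n],L[0]["at"],z))
    if len(R)==2: print("  tri",*tri(R["scene"],R["top"]))
for n in F:
    for l in r.outline_of(n,"thermometer")[:2]: 
        print(n,l["score"],l["pixels"].sum(),l["at"]); np.save(f"th_{n}_{int(l['score']*100)}.npy",l["pixels"])
E
```

```text
11.7 [0.4091 0.2289 0.3009] [-0.0139  0.1301 -0.3565]
port scene [279.3, 183.9] 0.83 [0.5651 0.0439 0.134 ]
port top [240.3, 186.1] 0.94 [0.5694 0.0491 0.134 ]
  tri [0.5696 0.0498 0.1286] 0.0023959669336153086
lid_bar scene [245.4, 198.8] 0.73 [0.458  0.0436 0.127 ]
lid_bar top [246.3, 228.2] 0.63 [0.4628 0.0389 0.127 ]
  tri [0.4593 0.0394 0.1306] 0.0057341294904614095
kiln scene [276.7, 219.5] 0.61 [0.5535 0.0468 0.    ]
kiln top [244.4, 202.5] 0.78 [0.5575 0.0476 0.    ]
  tri [ 0.5561  0.0482 -0.0017] 0.0034883213843258233
thermometer scene [223.4, 155.4] 0.78 [0.4995 0.2855 0.112 ]
holder scene [227.4, 182.9] 0.8 [ 0.5009  0.2867 -0.    ]
holder top [241.9, 201.8] 0.68 [0.5598 0.0544 0.    ]
  tri [0.4649 0.0508 0.1987] 0.09687535092504336
kiln_hinge scene [303.3, 176.3] 0.68 [0.6536 0.0578 0.116 ]
kiln_hinge top [237.8, 160.0] 0.86 [0.6435 0.0539 0.116 ]
  tri [0.6458 0.0523 0.1211] 0.007829668083565536
scene 0.46 190 [223.7, 147.6]
```

View pics/a2.png

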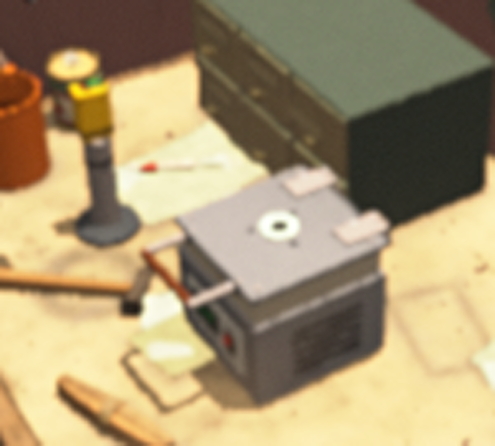

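View pics/b2.png

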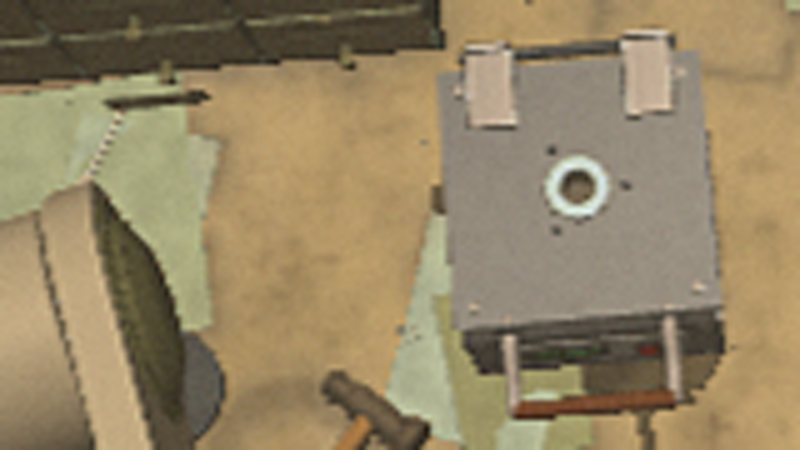

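The lid now lies flat and parallel on the box. The ring is at scene-crop (278,226) and top-crop (577,187). The thermometer is untouched at scene-crop (92,110). Next I fit the head's pose from the first pictures and the port from ring centroids.

```bash
python3 - <<'E'
from fit import *
np.set_printoptions(precision=4,suppress=True)
F={n:cam(n) for n in("scene","top")}
for n,(u,v) in(("scene",(279,183)),("top",(240,187))):
    g=F[n]["frame"][v-10:v+11,u-10:u+11].astype(float).min(2)
    big=cv2.resize(g.astype(np.float32),None,fx=8,fy=8,interpolation=cv2.INTER_CUBIC)
    m=(big>(np.median(g)+g.max())/2).astype(np.uint8)
    c=max(cv2.findContours(m,cv2.RETR_EXTERNAL,cv2.CHAIN_APPROX_NONE)[0],key=cv2.contourArea)
    e=cv2.fitEllipse(c); uv=((np.array(e[0])+.5)/8-.5)+[u-10,v-10]; print(n,"ring",uv,np.array(e[1])/8,onz(F[n],uv,.134))
M={}
for n in F:
    im=cv2.imread(f"pics/{n}0.png"); hsv=cv2.cvtColor(im,cv2.COLOR_BGR2HSV)
    m=((hsv[...,0]>15)&(hsv[...,0]<35)&(hsv[...,1]>150)&(hsv[...,2]>60)).astype(np.uint8)
    u,v=(224,147) if n=="scene" else (145,217)
    w=np.zeros_like(m); w[v-12:v+12,u-9:u+9]=1
    q=m*w; cnt=max(cv2.findContours(q,cv2.RETR_EXTERNAL,cv2.CHAIN_APPROX_NONE)[0],key=cv2.contourArea)
    M[n]=np.zeros_like(m); cv2.drawContours(M[n],[cv2.convexHull(cnt)],-1,1,-1); M[n]=M[n].astype(bool)
    ys,xs=np.where(M[n]); print(n,M[n].sum(),xs.min(),xs.max(),ys.min(),ys.max())
def hulls(p): return [box((-.017,.017),(-.012,.012),(.112,.168))@Rz(p[2]).T+[p[0],p[1],0]]
for k in(["top"],["top","scene"]):
  for w0 in(0,.2,-.2):
    print(k,*fit({n:F[n] for n in k},{n:M[n] for n in k},hulls,[.5,.282,w0],[.01,.01,.2]))
E
```

```text
scene ring [279.0638 182.8523] [ 7.7187 11.858 ] [0.5669 0.0483 0.134 ]
top ring [240.0957 186.8704] [11.4786 11.9055] [0.5674 0.0497 0.134 ]
scene 225 215 228 139 157
top 206 138 151 209 225
['top'] [0.5007 0.2868 0.0548] 0.19629358693001708
['top'] [0.5011 0.2881 0.2565] 0.19743019520632565
['top'] [ 0.5009  0.2872 -0.1929] 0.2019859530152579
['top', 'scene'] [ 0.5003  0.2892 -0.02  ] 0.32451020105549877
['top', 'scene'] [ 0.5     0.2887 -0.0795] 0.3267156377341278
['top', 'scene'] [ 0.4998  0.2886 -0.0604] 0.32592571017689387
```

```bash
python3 - <<'E'
from fit import *
F={n:cam(n) for n in("scene","top")}
out=[]
for n,(u,v) in(("scene",(225,163)),("top",(150,220))):
    im=cv2.imread(f"pics/{n}0.png")[v-27:v+27,u-19:u+19]; S=10
    b=cv2.resize(im,None,fx=S,fy=S,interpolation=cv2.INTER_CUBIC)
    pr=lambda p:tuple(int(x) for x in ((proj(F[n],p)-[u-19,v-27]+.5)*S-.5))
    for (x,y,w),c in(((.500,.282,.03),(255,0,0)),):
        B=box((-.017,.017),(-.012,.012),(.112,.168))@Rz(w).T+[x,y,0]
        for i in range(8):
            for j in range(i):
                if bin(i^j).count("1")==1: cv2.line(b,pr(B[i]),pr(B[j]),c,1)
        t=np.linspace(0,2*np.pi,40)
        for R,z in((.034,0),(.015,.112)):
            cv2.polylines(b,[np.array([pr([x+R*np.cos(a),y+R*np.sin(a),z]) for a in t])],True,(255,0,255),1)
    out.append(b)
cv2.imwrite("pics/th.png",np.hstack(out)); print(np.hstack(out).shape)
E
```

```text
(540, 760, 3)
```

View pics/th.png

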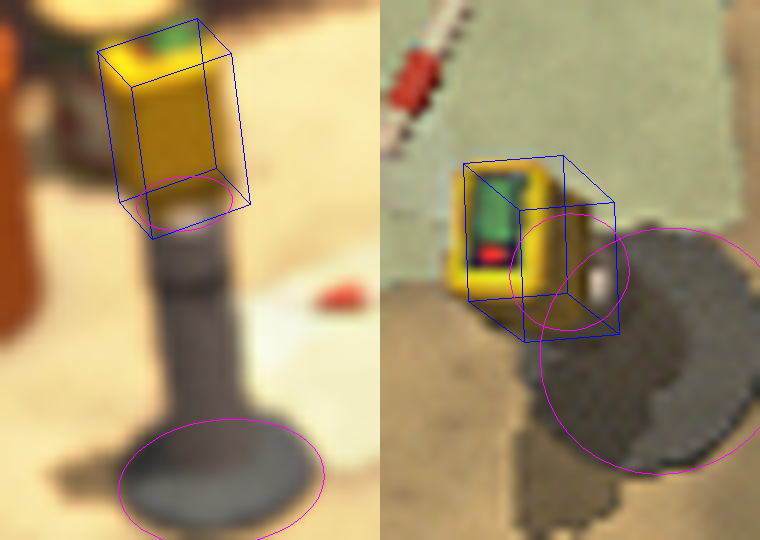

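The overlay shows the real head about 1.4 px left of my trial box in the top crop, at (500,232). That puts it near (0.500, 0.286) with almost no yaw, which agrees with the silhouette fit.

```bash
python3 plan.py .500 .286 .25 89 11 50; python3 -c "
from h import *;print(r.get_state()['joints'])"
```

```text
-0.0,-0.0,-0.1382,5.1,8.3,4.6,50.0,
-0.0,-0.0,-0.1382,3.9,8.9,4.6,50.0,
-0.0,-0.0,-0.1382,2.6,9.4,4.6,50.0,
-0.0,-0.0,-0.1382,1.3,9.7,4.6,50.0,
-0.0,-0.0,-0.1382,-0.0,9.8,4.6,50.0,
-0.0,-0.0,-0.1382,-1.4,9.7,4.6,50.0,
-0.0,-0.0,-0.1382,-2.7,9.4,4.6,50.0,
-0.0,-0.0,-0.1382,-4.0,8.9,4.6,50.0,
-0.0,-0.0,-0.1382,-5.2,8.3,4.6,50.0,
-0.0,-0.0,-0.1382,-6.2,7.5,4.6,50.0,
-0.0,-0.0,-0.1382,-7.2,6.6,4.6,50.0,
[ 2.54646629e-01  1.43846549e-01  1.53025377e+00 -2.32420563e-05
  1.46754975e+00  2.21599246e-01]
```

Request:
{"fn": "send_rows", "kwargs": {
  "moves": [0,0,-0.138,5.1,8.3,0,50,0,0,-0.138,3.9,8.9,0,50,0,0,-0.138,2.6,9.4,0,50,0,0,-0.138,1.3,9.7,0,50,0,0,-0.138,0,9.8,0,50,0,0,-0.138,-1.4,9.7,0,50,0,0,-0.138,-2.7,9.4,0,50,0,0,-0.138,-4,8.9,0,50]
}}

```text
t: 13.5
eef_pos: [0.4759, 0.2701, 0.3005]
orientation: [[-0.91, 0.415, -0.0], [0.415, 0.91, -0.0], [0.0, -0.0, -1.0]]
contact_force: [-0.1, 0.6, 0.5]
finger_gap: 0.582
finger_force: 0.0
```

Request:
{"fn": "send_rows", "kwargs": {
  "moves": [0,0,-0.138,-5.2,8.3,10,50,0,0,-0.138,-6.2,7.5,20,50,0,0,-0.138,-7.2,6.6,20,50,0,0,0,0,0,0,50]
}}

```text
t: 13.9
eef_pos: [0.4997, 0.2859, 0.2478]
orientation: [[-1.0, 0.018, -0.005], [0.018, 1.0, -0.002], [0.005, -0.002, -1.0]]
contact_force: [1.6, -0.5, -0.1]
finger_gap: 0.589
finger_force: 0.0
```

```bash
python3 plan.py .500 .286 .123 89 8 50|head -1; python3 - <<'E'
from h import *
F={n:cam(n) for n in("scene","top")}
b=cv2.resize(F["scene"]["frame"][110:200,185:285,::-1],None,fx=6,fy=6,interpolation=cv2.INTER_CUBIC); cv2.imwrite("pics/ab.png",b)
E
```

```text
-0.0002,-0.0006,-0.0001,-0.1,0.0,15.6,50.0,
```

View pics/ab.png

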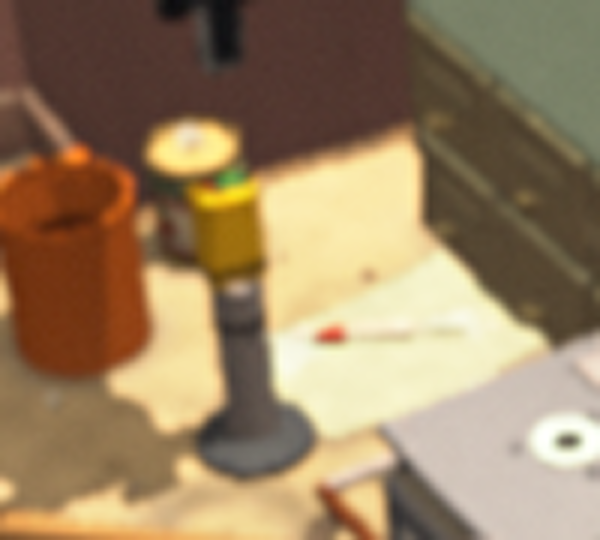

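The tool is above the head, with the fingers at crop (222,40) and the head at (228,230). Descending to grip.

Request:
{"fn": "send_rows", "kwargs": {
  "moves": [0,0,0,0,0,20,50,0,0,0,0,0,20,50,0,0,0,0,0,20,50,0,0,0,0,0,20,50,0,0,0,0,0,20,50,0,0,0,0,0,14,50,0,0,0,0,0,10,50,0,0,0,0,0,2,50]
}}

```text
t: 14.8
eef_pos: [0.5, 0.2859, 0.1247]
orientation: [[-1.0, 0.022, -0.0], [0.022, 1.0, -0.0], [0.0, -0.0, -1.0]]
contact_force: [-0.9, 1.5, 0.1]
finger_gap: 0.585
finger_force: 0.0
```

Request:
{"fn": "send_rows", "kwargs": {
  "moves": [0,0,0,0,0,0,40,0,0,0,0,0,0,34,0,0,0,0,0,0,30,0,0,0,0,0,0,27,0,0,0,0,0,0,24,0,0,0,0,0,0,18,0,0,0,0,0,0,18,0,0,0,0,0,0,18],
  "force": 40
}}

```text
t: 15.6
eef_pos: [0.5003, 0.286, 0.1251]
orientation: [[-1.0, 0.02, 0.001], [0.02, 1.0, 0.0], [-0.001, 0.0, -1.0]]
contact_force: [-0.9, -1.0, 5.9]
finger_gap: 0.278
finger_force: 39.4
```

Request:
{"fn": "send_rows", "kwargs": {
  "moves": [0,0,0,0,0,-3,18,0,0,0,0,0,-8,18,0,0,0,0,0,-15,18,0,0,0,0,0,-20,18,0,0,0,0,0,-20,18,0,0,0,0,0,-20,18,0,0,0,0,0,-20,18,0,0,0,0,0,-20,18]
}}

```text
t: 16.4
eef_pos: [0.4999, 0.2859, 0.2517]
orientation: [[-1.0, 0.02, -0.0], [0.02, 1.0, -0.0], [0.0, -0.0, -1.0]]
contact_force: [0.0, 0.1, -1.0]
finger_gap: 0.276
finger_force: 38.9
```

Request:
{"fn": "send_rows", "kwargs": {
  "moves": [0,0,0,0,0,-20,18,0,0,0,0,0,-15,18,0,0,0,0,0,-4,18,0,0,0,0,0,0,18,0,0,0,0,0,0,18]
}}

```text
t: 16.9
eef_pos: [0.4998, 0.2859, 0.2886]
orientation: [[-1.0, 0.02, -0.002], [0.02, 1.0, -0.0], [0.002, -0.0, -1.0]]
contact_force: [-0.1, -0.3, -1.7]
finger_gap: 0.276
finger_force: 38.9
```

```bash
python3 - <<'E'
from fit import *
np.set_printoptions(precision=4,suppress=True)
s=r.get_state(); print(s["t"],s["eef_pos"],s["finger_gap"]*85.4)
F={n:cam(n) for n in("scene","top")}
for n in F:
    cv2.imwrite(f"pics/l_{n}.png",F[n]["frame"][:,:,::-1])
for t in("thermometer","depth_band","stem_tip"):
    R={}
    for n in F:
        L=r.landmark_of(n,t)
        if L: R[n]=ray(F[n],L[0]["at"]); print(t,n,L[0]["at"],L[0]["score"])
    if len(R)==2: print(*tri(*R.values()))
E
python3 plan.py .567 .049 .29 89 12 18
```

```text
16.9 [0.4998 0.2859 0.2886] 23.598287600479363
thermometer scene [213.7, 107.7] 0.64
thermometer top [349.1, 204.4] 0.2
[ 0.3786 -0.1517  0.5373] 0.08488615746369241
depth_band scene [215.2, 119.5] 0.48
stem_tip scene [221.9, 137.9] 0.65
stem_tip top [238.7, 186.6] 0.24
[0.4655 0.0488 0.3394] 0.09703324594552275
-0.0,-0.0,-0.0002,-6.0,-19.6,-0.0,18.0,
-0.0,-0.0,-0.0002,-6.0,-19.6,-0.0,18.0,
-0.0,-0.0,-0.0002,-6.0,-19.6,-0.0,18.0,
-0.0,-0.0,-0.0002,-6.0,-19.6,-0.0,18.0,
-0.0,-0.0,-0.0002,-6.0,-19.6,-0.0,18.0,
-0.0,-0.0,-0.0002,-5.9,-19.6,-0.0,18.0,
-0.0,-0.0,-0.0002,-5.9,-19.6,-0.0,18.0,
-0.0,-0.0,-0.0002,-5.9,-19.6,-0.0,18.0,
-0.0,-0.0,-0.0002,-5.9,-19.6,-0.0,18.0,
-0.0,-0.0,-0.0002,-5.9,-19.6,-0.0,18.0,
-0.0,-0.0,-0.0002,-5.9,-19.6,-0.0,18.0,
-0.0,-0.0,-0.0002,-5.9,-19.6,-0.0,18.0,
```

Request:
{"fn": "send_rows", "kwargs": {
  "moves": [0,0,0,-3,-10,0,18,0,0,0,-6,-20,0,18,0,0,0,-6,-20,0,18,0,0,0,-6,-20,0,18,0,0,0,-6,-20,0,18,0,0,0,-6,-20,0,18,0,0,0,-6,-20,0,18,0,0,0,-6,-20,0,18]
}}

```text
t: 18.1
eef_pos: [0.5423, 0.1336, 0.2896]
orientation: [[-1.0, 0.02, 0.0], [0.02, 1.0, -0.0], [-0.0, -0.0, -1.0]]
contact_force: [1.1, 0.4, -1.1]
finger_gap: 0.277
finger_force: 39.0
```

Request:
{"fn": "send_rows", "kwargs": {
  "moves": [0,0,0,-6,-20,0,18,0,0,0,-6,-20,0,18,0,0,0,-6,-20,0,18,0,0,0,-5.5,-17,0,18,0,0,0,-3,-8.2,0,18,0,0,0,0,0,0,18,0,0,0,0,0,0,18]
}}

```text
t: 18.8
eef_pos: [0.5668, 0.0498, 0.2896]
orientation: [[-1.0, 0.02, -0.0], [0.02, 1.0, 0.0], [0.0, 0.0, -1.0]]
contact_force: [-0.2, 0.6, -1.5]
finger_gap: 0.283
finger_force: 39.1
```

```bash
cat > look.py <<'E'
from fit import *
import sys
np.set_printoptions(precision=4,suppress=True)
s=r.get_state(); print(s["t"],s["eef_pos"],s["finger_gap"]*85.4,s["contact_force"]); print(s["orientation"])
F={n:cam(n) for n in("scene","top")}
out=[]
for n in F:
    cv2.imwrite(f"pics/{sys.argv[1]}_{n}.png",F[n]["frame"][:,:,::-1])
    u,v={"scene":(275,160),"top":(240,182)}[n]
    im=F[n]["frame"][v-34:v+34,u-24:u+24,::-1]
    out.append(cv2.resize(im,None,fx=8,fy=8,interpolation=cv2.INTER_CUBIC))
cv2.imwrite(f"pics/{sys.argv[1]}.png",np.hstack(out))
for t in("thermometer","depth_band","stem_tip","port"):
    R={}
    for n in F:
        L=r.landmark_of(n,t)
        if L: R[n]=ray(F[n],L[0]["at"]); print(t,n,L[0]["at"],L[0]["score"])
    if len(R)==2: print(*tri(*R.values()))
p=s["eef_pos"]
for nm,z in(("origin",-.0131),("band",-.0471),("tip",-.1131)):
    print(nm,{n:proj(F[n],p+[0,0,z]) for n in F})
print("port",{n:proj(F[n],[.567,.049,.134]) for n in F})
E
python3 look.py p1
```

```text
18.8 [0.5668 0.0498 0.2896] 24.127949899279212 [-0.1616  0.5844 -1.5193]
[[-0.9998  0.0196 -0.0001]
 [ 0.0196  0.9998  0.0003]
 [ 0.0001  0.0003 -1.    ]]
thermometer scene [276.1, 141.3] 0.64
depth_band scene [279.9, 150.8] 0.6
stem_tip scene [279.1, 172.1] 0.64
stem_tip top [403.1, 209.8] 0.31
[ 0.4106 -0.2713  0.446 ] 0.02918191560231648
port scene [278.8, 185.0] 0.93
port top [240.4, 184.8] 0.58
[0.5712 0.0504 0.1246] 0.007985519664871798
origin {'scene': array([277.2408, 139.7818]), 'top': array([235.6516, 171.3702])}
band {'scene': array([277.634 , 150.6145]), 'top': array([236.7944, 175.4369])}
tip {'scene': array([278.3558, 170.5063]), 'top': array([238.8494, 182.7494])}
port {'scene': array([278.9842, 182.7133]), 'top': array([240.3862, 187.0141])}
```

View pics/p1.png

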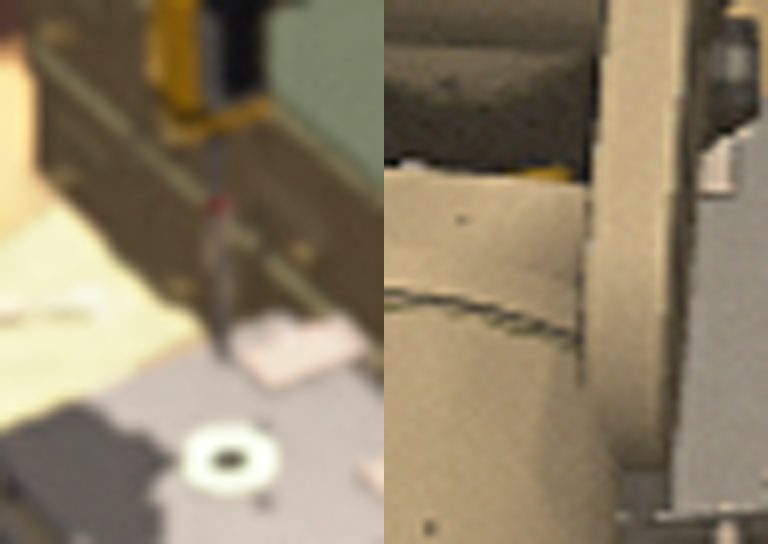

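The left crop shows the stem hanging straight, with the red band at (217,203), the tip at (222,357) and the ring hole at (230,458). These match the projected thermometer to about 0.3 px. The top view is hidden by the arm, so I'll work numerically from here.

```bash
cat > band.py <<'E'
from fit import *
np.set_printoptions(precision=4,suppress=True)
def go(ring=(279,183)):
    s=r.get_state(); p=np.array(s["eef_pos"]); f=cam("scene"); I=f["frame"].astype(float)
    b=proj(f,p+[0,0,-.0471]); u,v=np.round(b).astype(int)
    w=I[v-5:v+6,u-5:u+6]; red=np.clip(w[...,0]-1.6*np.maximum(w[...,1],w[...,2])-5,0,None)
    yy,xx=np.mgrid[v-5:v+6,u-5:u+6]; c=np.array([(red*xx).sum(),(red*yy).sum()])/red.sum()
    print("tcp",p,"band pred",b,"meas",c,"wt",red.sum(),"diff",c-b)
    # stem columns: darkest ridge rows between band and tip
    t=proj(f,p+[0,0,-.1131]); rows=[]
    for vv in range(int(b[1])+5,int(t[1])-1):
        uc=b[0]+(t[0]-b[0])*(vv-b[1])/(t[1]-b[1]); a=np.arange(int(uc)-5,int(uc)+7); g=I[vv,a].sum(1)
        bg=np.interp(a,[a[0],a[-1]],[g[:2].mean(),g[-2:].mean()]); d=np.abs(g-bg); d[np.abs(a-uc)>3]=0
        rows.append((d*a).sum()/d.sum()-uc)
    print("stem col - pred",np.round(rows,2),np.median(rows))
    return f,p,c,b
if __name__=="__main__":
    f,p,c,b=go()
    J=np.array([(proj(f,p+e)-proj(f,p))/.001 for e in np.eye(3)*.001]).T; print("px/mm",J/1000)
    uv=np.array([279.06,182.85]); print("port by scene",onz(f,uv,.134),"bias-corrected",onz(f,uv-(c-b),.134))
E
python3 band.py
```

```text
tcp [0.5669 0.0495 0.2896] band pred [277.709 150.653] meas [278. 151.] wt 3.1999999999999886 diff [0.291 0.347]
stem col - pred [ 0.1  -0.42 -0.24  0.19  0.71  0.45 -0.23 -0.54 -0.39 -0.22 -0.05 -0.1
 -0.24 -0.23] -0.22330779780602938
px/mm [[ 0.3358 -0.1899 -0.0119]
 [-0.1107 -0.1774 -0.3299]]
port by scene [0.5669 0.0483 0.134 ] bias-corrected [0.567  0.0501 0.134 ]
```

Request:
{"fn": "send_rows", "kwargs": {
  "moves": [0,0,0,0,0,3,18,0,0,0,0,0,6,18,0,0,0,0,0,6,18,0,0,0,0,0,6,18,0,0,0,0,0,6,18,0,0,0,0,0,4,18,0,0,0,0,0,2,18,0,0,0,0,0,0,18]
}}

```text
t: 20.15
eef_pos: [0.5669, 0.0494, 0.2564]
orientation: [[-1.0, 0.02, -0.0], [0.02, 1.0, 0.0], [0.0, 0.0, -1.0]]
contact_force: [-0.2, 0.5, -1.5]
finger_gap: 0.278
finger_force: 39.1
```

```bash
python3 - <<'E'
from band import *
f,p,c,b=go()
t=proj(f,p+[0,0,-.1131]); print("tip pred",t)
L=r.landmark_of("scene","stem_tip"); print([(l["at"],l["score"]) for l in L[:2]]); print([(l["at"],l["score"]) for l in r.landmark_of("scene","port")[:1]])
I=f["frame"]
for v in range(166,190): print(v,I[v,270:289].astype(int).sum(1)//3)
E
```

```text
tcp [0.5669 0.0494 0.2564] band pred [278.0952 160.876 ] meas [nan nan] wt 0.0 diff [nan nan]
stem col - pred [-0.03 -0.11 -0.24 -0.22  0.01  0.2   0.3   0.3   0.14 -0.08 -0.08 -0.03
 -0.08 -0.09] -0.05544606420477294
tip pred [278.7883 180.0609]
[([277.9, 179.5], 0.63)]
[([278.4, 185.5], 0.6)]
166 [225 228 227 224 210 169 110  75  69  81 106 129 137 151 172 185 187 173
 153]
167 [225 225 223 221 210 188 144  95  78 101 144 171 176 181 190 201 212 212
 205]
168 [224 219 212 203 195 188 168 129  94 116 165 188 192 193 199 211 222 226
 224]
169 [216 208 197 192 190 190 184 152 106 117 168 197 205 209 213 219 224 226
 225]
170 [201 196 191 191 191 192 188 162 111 108 158 195 215 220 222 223 224 225
 225]
171 [194 193 192 191 191 192 189 161 111 106 147 181 205 219 225 226 225 224
 223]
172 [193 193 194 193 193 193 187 163 115 115 151 171 185 206 221 224 221 218
 208]
173 [195 195 193 192 193 193 191 165 118 122 162 178 174 184 205 210 205 198
 183]
174 [194 194 194 192 195 194 189 167 120 124 167 185 181 175 181 186 181 180
 179]
175 [193 193 192 195 193 194 192 167 122 121 163 187 190 
[... 638 characters left out ...]
9 170 121  96 106 162 234 253 252 231 199 193
 192]
184 [ 81  82  93 139 214 246 240 209 172 156 166 208 244 252 250 228 202 196
 198]
185 [ 85  84  99 136 207 247 250 245 235 231 234 243 249 249 238 214 198 197
 197]
186 [ 92  96 119 152 188 225 238 242 244 246 244 242 238 228 211 198 196 197
 197]
187 [ 95 102 135 172 191 197 204 217 225 227 223 216 200 183 179 190 197 197
 197]
188 [ 94 100 130 169 192 195 195 196 201 202 200 197 180 157 159 182 196 198
 199]
189 [ 93  95 108 139 175 196 200 198 198 198 199 198 186 168 167 184 196 200
 198]band.py:7: RuntimeWarning: invalid value encountered in divide
  yy,xx=np.mgrid[v-5:v+6,u-5:u+6]; c=np.array([(red*xx).sum(),(red*yy).sum()])/red.sum()
```

Request:
{"fn": "send_rows", "kwargs": {
  "moves": [0,0,0,-0.5,0,2,18,0,0,0,0,0,4,18,0,0,0,0,0,4,18,0,0,0,0,0,4,18,0,0,0,0,0,4,18,0,0,0,0,0,4,18,0,0,0,0,0,2,18,0,0,0,0,0,0,18]
}}

```text
t: 21.1
eef_pos: [0.5673, 0.0494, 0.2323]
orientation: [[-1.0, 0.02, -0.001], [0.02, 1.0, 0.0], [0.001, 0.0, -1.0]]
contact_force: [-1.0, 0.2, 0.2]
finger_gap: 0.279
finger_force: 39.1
```

```bash
python3 - <<'E'
from h import *
f=cam("scene");I=f["frame"].astype(int)
for v in range(174,190): print(v,I[v,270:289].sum(1)//3)
E
```

```text
174 [195 194 194 193 193 195 191 166 120 106 148 180 181 176 181 184 181 180
 180]
175 [195 194 193 193 195 194 190 170 124 110 152 184 189 183 178 177 180 185
 189]
176 [195 196 195 196 196 195 192 172 130 115 154 186 193 190 188 189 190 192
 193]
177 [189 197 199 197 197 196 192 173 132 117 154 188 193 191 191 192 195 194
 194]
178 [170 186 191 193 192 196 196 180 137 120 161 192 192 180 180 190 193 193
 192]
179 [135 157 165 165 174 192 205 201 157 132 181 218 209 181 173 184 192 194
 194]
180 [104 114 117 122 145 181 216 223 177 142 200 242 241 223 204 194 190 194
 193]
181 [ 93  92  92 102 132 173 205 212 165 132 188 241 250 250 240 214 194 193
 193]
182 [ 91  91  95 112 143 167 175 158 116  95 134 198 243 253 251 228 197 192
 194]
183 [ 87  86  95 119 153 174 166 134 100  86 106 163 236 253 252 231 200 194
 195]
184 [ 81  83  94 117 151 182 198 189 166 155 170 210 244 253 249 228 202 196
 195]
185 [ 86  86  93 109 140 190 230 240 236 231 234 243 249 249 238 214 199 198
 197]
186 [ 92  91  95  99 123 177 227 244 246 245 243 242 238 229 212 198 197 197
 197]
187 [ 93  95  94  93 105 144 191 216 227 227 224 216 200 184 180 188 197 197
 197]
188 [ 95  95  95  94  99 125 164 192 202 203 200 196 179 158 160 182 195 199
 199]
189 [ 93  95  94  95  94 111 150 185 198 199 200 198 186 167 167 184 196 199
 198]
```

Request:
{"fn": "send_rows", "kwargs": {
  "moves": [0,0,0,0,0,4,18,0,0,0,0,0,4,18,0,0,0,0,0,4,18,0,0,0,0,0,4,18,0,0,0,0,0,4,18,0,0,0,0,0,4,18,0,0,0,0,0,4,18,0,0,0,0,0,4,18]
}}

```text
t: 21.95
eef_pos: [0.5674, 0.0494, 0.2002]
orientation: [[-1.0, 0.02, -0.0], [0.02, 1.0, -0.0], [0.0, -0.0, -1.0]]
contact_force: [0.1, 0.1, -1.5]
finger_gap: 0.274
finger_force: 39.1
```

Request:
{"fn": "send_rows", "kwargs": {
  "moves": [0,0,0,0,0,4,18,0,0,0,0,0,4,18,0,0,0,0,0,3,18,0,0,0,0,0,2,18,0,0,0,0,0,1,18,0,0,0,0,0,0,18,0,0,0,0,0,0,18]
}}

```text
t: 22.65
eef_pos: [0.5675, 0.0494, 0.1867]
orientation: [[-1.0, 0.02, 0.0], [0.02, 1.0, -0.0], [-0.0, -0.0, -1.0]]
contact_force: [-0.4, 0.1, -1.0]
finger_gap: 0.275
finger_force: 39.1
```

```bash
python3 - <<'E'
from h import *
f=cam("scene");I=f["frame"].astype(int)
s=r.get_state();print(s["eef_pos"],s["contact_force"],s["torque"])
for v in range(168,189): print(v,I[v,272:287].sum(1)//3, (I[v,276:283,0]-I[v,276:283,1:].max(1)))
for z in(.139,.134,.129): print(proj(f,[.567,.0495,z]))
print([(t,n,[(l["at"],round(l["score"],2)) for l in r.landmark_of(n,t)[:1]]) for t in("depth_band","port") for n in("scene",)])
E
```

```text
[0.56751545 0.04937712 0.18674288] [-0.53315358  0.05543316 -0.28005486] [ 0.00857958 -0.01405331  0.02935673]
168 [130  74  69  76  75  75  75  65  37  20  16  23  52 121 192] [36 23  8  5  3 -1 -2]
169 [123  69  68  73  75  74  75  64  38  20  23  32  58 114 181] [37 25 11  5  3  1  5]
170 [126  76  64  68  73  74  74  67  48  38  44  56  85 132 188] [36 28 14  8  7  9 13]
171 [151 103  69  58  62  65  68  70  64  63  72  91 123 168 206] [32 28 17 14 16 21 25]
172 [176 145  99  61  50  54  64  74  84  99 109 133 168 199 215] [25 26 25 26 26 26 26]
173 [192 175 138  92  69  68  72  82 112 141 149 162 189 204 204] [26 30 30 26 24 20 19]
174 [194 190 170 136 117 105  92  95 136 172 179 174 181 185 183] [25 26 24 19 16 14 12]
175 [195 195 187 174 160 145 116 108 148 183 190 184 178 179 182] [18 18 15 12 12 12 13]
176 [186 193 195 193 187 169 129 111 149 185 193 192 189 189 191] [13 12 11 10 11 12 12]
177 [159 175 189 197 195 175 131 108 146 185 194 191 190 193 193] [11 12 11 11 12 13 12]
178 [115 140 169 188 193 172 127 105 148 189 192 179 181 189 193] [12 12 13 10 11 11 12]
179 [ 94 1
[... 359 characters left out ...]
153 165 148 109  76  65  91 161 236 253 252 232 200] [20 17 18 21 13 -3 -5]
184 [ 94 117 148 164 150 122 101 100 139 204 246 253 249 227 202] [20 16 14 14  3 -6 -5]
185 [ 94 109 134 158 161 151 139 147 194 239 251 250 238 214 199] [21 21 20 15  2 -4 -2]
186 [ 94 101 113 134 148 152 154 169 207 237 239 228 210 199 197] [19 20 22 16  6 -1 -2]
187 [ 95  96  98 106 120 126 138 160 193 210 200 184 180 189 198] [14 17 18 16 12  9  8]
188 [ 94  95  94  97  98 101 114 147 183 195 182 158 161 183 196] [ 8 10 12 11 13 13 13]
[278.8463075  181.22700027]
[278.89656813 182.61939076]
[278.94656387 184.00444301]
[('depth_band', 'scene', [([279.1, 182.2], 0.73)]), ('port', 'scene', [([276.0, 181.6], 0.8)])]
```

```bash
python3 - <<'E'
from h import *
f=cam("scene")
def red(I,u,v):
    w=I[v-6:v+7,u-4:u+5].astype(float); return w[...,0]-(w[...,1]+w[...,2])/2
for nm,p in(("p1_scene",[.5668,.0497,.2896]),("l_scene",[.4998,.2859,.2886])):
    I=cv2.imread(f"pics/{nm}.png")[:,:,::-1]; b=proj(f,np.array(p)+[0,0,-.0471]); u,v=np.round(b).astype(int)
    d=red(I,u,v); print(nm,b,(u,v)); print(np.round(d).astype(int)); 
# now vs earlier p1 picture (no stem at ring)
I0=cv2.imread("pics/p1_scene.png")[:,:,::-1]; I=f["frame"]
print("now"); print(np.round(red(I,279,182)).astype(int))
E
```

```text
p1_scene [277.64021603 150.63778635] (np.int64(278), np.int64(151))
[[26 25 20 14 16 22 26 26 26]
 [24 24 20 14 17 22 26 26 26]
 [24 24 20 16 16 23 26 26 26]
 [26 22 19 14 17 22 26 26 27]
 [26 24 21 18 21 26 27 26 26]
 [26 26 28 31 36 36 30 26 26]
 [26 28 33 44 50 44 33 26 24]
 [27 28 30 39 42 38 30 26 24]
 [26 26 26 26 28 30 23 21 23]
 [26 24 24 22 24 28 24 22 20]
 [26 26 25 25 25 30 30 26 23]
 [26 27 28 28 24 26 28 28 24]
 [26 26 29 26 22 24 24 26 24]]
l_scene [218.57999084 119.18457759] (np.int64(219), np.int64(119))
[[30 26 17 16 22 28 30 30 31]
 [32 28 22 14 19 26 30 30 31]
 [32 30 24 16 20 26 30 31 30]
 [31 32 24 16 18 27 30 31 30]
 [31 30 26 20 20 28 30 30 31]
 [31 30 30 30 30 30 30 32 30]
 [32 32 36 41 42 35 32 32 30]
 [32 32 36 42 44 36 31 30 31]
 [30 30 30 30 30 28 29 32 32]
 [30 30 29 25 19 21 27 31 31]
 [30 31 29 24 16 18 26 30 30]
 [30 30 30 24 15 18 28 30 31]
 [30 32 30 24 16 18 28 30 30]]
now
[[20 19 18 16 14 16 17 17 17]
 [18 17 18 16 14 16 18 18 18]
 [16 16 18 15 14 15 18 18 17]
 [17 19 18 17 14 14 12 12 13]
 [22 26 26 22 16 12  6  3  8]
 [31 34 32 31 26 16  6  4  2]
 [34 34 31 32 36 22 12  4  2]
 [35 32 24 22 25 20 10  6  2]
 [34 32 26 22 20 12  8  3  2]
 [32 34 33 31 26 18  7  3  3]
 [24 31 33 32 30 20 10  8 12]
 [15 20 24 26 26 22 20 18 18]
 [10 12 14 16 18 18 18 18 15]]
```

Request:
{"fn": "send_rows", "kwargs": {
  "moves": [0,0,0,0,0,2,18,0,0,0,0,0,2,18,0,0,0,0,0,1,18,0,0,0,0,0,0.2,18,0,0,0,0,0,0,18,0,0,0,0,0,0,18,0,0,0,0,0,0,18,0,0,0,0,0,0,18]
}}

```text
t: 23.65
eef_pos: [0.5675, 0.0494, 0.1814]
orientation: [[-1.0, 0.02, 0.0], [0.02, 1.0, 0.0], [-0.0, 0.0, -1.0]]
contact_force: [0.0, 0.0, -1.2]
finger_gap: 0.279
finger_force: 39.1
```

```bash
python3 - <<'E'
from h import *
f=cam("scene");I=f["frame"].astype(float); w=I[174:189,273:286]
s=r.get_state();print(s["t"],s["eef_pos"],s["contact_force"],s["torque"],s["qd"])
print((w[...,0]-(w[...,1]+w[...,2])/2).round().astype(int)); print((w.sum(2)/3).astype(int))
for t in("depth_band","port","lid_bar"): print(t,[(l["at"],round(l["score"],2)) for l in r.landmark_of("scene",t)[:1]])
E
```

```text
23.7 [0.5674537  0.0493954  0.18142035] [ 0.43778623  0.45187183 -1.54712499] [-0.00615481  0.00753018 -0.03181206] [ 0.00035564  0.00044235  0.00049738 -0.00185412 -0.00174601  0.00197915]
[[27 34 40 47 52 50 45 44 40 36 34 33 30]
 [22 28 36 43 49 48 40 32 26 22 20 19 19]
 [20 24 27 32 33 29 22 18 18 18 16 16 18]
 [16 18 20 20 20 16 14 16 16 18 17 18 17]
 [14 16 16 17 17 14 14 14 16 18 18 17 16]
 [ 9 12 16 20 20 18 14 14 12 13 14 15 17]
 [ 9 14 22 26 25 22 14  8  6  4  8 12 17]
 [12 23 30 32 32 24 16 10  6  2  2  4 14]
 [16 28 34 35 30 30 34 22 12  4  2  2  8]
 [20 31 36 33 30 38 48 34 14  4  2  2  8]
 [19 30 35 32 32 35 35 22 10  2  2  2 10]
 [16 25 32 33 34 33 29 18  6  4  3  6 18]
 [10 18 25 30 31 34 30 20 10  8 12 18 20]
 [ 8 10 15 20 25 26 26 23 20 20 18 18 18]
 [ 9  8 11 12 14 16 17 20 19 18 16 15 16]]
[[152 106  70  56  59  64  70  91 121 142 149 159 174]
 [177 149 114  95  90  83  79 115 158 178 182 179 179]
 [184 181 163 150 136 106  94 136 179 191 193 189 189]
 [168 184 187 183 166 125 108 148 186 193 192 190 193]
 [132 160 178 189 175 132 110 153 192 194 181 179 190]
 [101 122 154 180 172 129 115 172 215 210 182 174 185]
 [ 93 111 147 176 166 123 119 192 242 241 224 203 193]
 [101 126 155 170 151 111 110 181 239 250 250 241 213]
 [113 144 166 159 126  88  78 126 196 244 253 251 227]
 [119 154 166 148 105  69  63  89 161 236 253 252 231]
 [119 149 162 150 121  96  95 138 204 246 253 249 228]
 [108 135 157 162 150 138 145 194 240 250 250 238 215]
 [100 114 134 148 154 155 168 207 237 238 229 212 199]
 [ 95  99 109 118 126 138 159 193 210 202 183 180 190]
 [ 94  94  94 100 102 115 145 181 193 179 158 161 182]]
depth_band [([276.7, 180.4], 0.44)]
port [([277.5, 181.3], 0.61)]
lid_bar [([245.2, 195.9], 0.77)]
```

```bash
python3 -c "
from rig import r
print(r.close_job())"
```

```text
the job is handed in; nothing more can be done
None
```

The lid is shut and the job is handed in at about 24 s, with the gripper holding the thermometer still and upright in the port, no contact force seen on the way down. By the camera, the stem is within about 1 mm of the port centre sideways and the red band is level with the ring top to roughly 1–2 mm; the arm hid the port from the top camera, so front-to-back centring rests on earlier measurements.

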